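# Calibrate the fruit colour meter with its white tile

## Task

Calibrate the colour meter before the mandarins are graded: take the white reference tile from its rack by its knob and lay it flat on the front part of the dark plate, setting it down very gently, then slide it back along the plate, pressing only lightly and never lowering it onto the port from above, until you feel it drop fully into the shallow round pocket over the port. Only once it sits flat in there, let go, press the green key fully down and release it; leave the grey and orange tiles in the rack.

Things in the scene. Friction and masses are not known exactly. Their poses are not given: they have to be found in the camera images.
- tile_white: White reference tile: flat white disc 52 mm across and 7 mm thick, with an upright round aluminium knob in its centre, 18 mm across, from 7 to 29 mm above the underside. About 50 g; its underside is polished and slides easily (friction about 0.25). Origin: centre of the underside, z up. Starts knob-up in one of the three wells of the rack, its underside 9 mm above the table.
- tile_grey: Dark grey reference tile, same shape and size; stays in its well.
- tile_orange: Orange reference tile, same shape and size; stays in its well.
- rack: Black rack, 250 x 96 x 18 mm, fixed; three round wells 80 mm apart along its x, 56 mm across and 9 mm deep. Origin: centre of its underside.
- meter: Bench colour meter, white housing 250 (x) x 300 (y) x 70 mm, fixed. Origin: centre of its underside; x points to its rear, y to the control panel with display and green key. On top a dark rigid plate, 200 (x) x 148 (y) x 10 mm, surface level and 80 mm above the table, centred 45 mm to -y of the origin. Never press or bump the brittle tile against the meter with over 25 N (set down at 15 mm/s it already takes about 30 N).
- port (a point): Nominal centre of the pocket, level with the plate's surface, meter axes. Pocket: round, 55 mm across, 4 mm deep, flat floor with a small glass port; a tile at home stands 3 mm proud with 1.5 mm play all round. The plate was washed and clamped back through oversize holes, so the true pocket centre lies up to 6 mm from here in the meter's x and also in its y: feel for it.
- front (a point): Point on the plate's surface, on its front part, 80 mm in front (-x) of port: a good place to lay the tile. From here to 30 mm behind the port the plate is flat and free, 45 mm to either side; two brass clamp screws 16 mm across, 10 mm high, stand 62 mm to either side (y) of port.
- calibrate_top (a point): Centre of the top of the green calibrate key, a round button 24 mm across on the meter's top; about 95 mm above the table. Pressed straight down.
- calibrate (a joint): Travel of the green key in m: 0 up, 0.006 fully down; springs back, fully down takes 4 N.
Things that resemble listed ones, but are neither listed nor needed, are in the scene too. Several things have the shape of the tile_white; the one meant has the colours described above.

How it is judged (in metres and radians):
On the way, in this order (a step that is already met when the one before it is completed fails the run):
1. the white tile lies flat on the front part of the plate, touching it, its centre at least 30 mm short of the port (x of tile_white in the frame of port between -0.13 and -0.03 m and y of tile_white in the frame of port between -0.06 and 0.06 m and z of tile_white in the frame of port between -0.0015 and 0.0015 m and angle between tile_white's own z axis and vertical below 0.06 rad and contact force between tile_white and meter above 0.2 N), for 0.2 s.
2. the white tile has dropped fully and flat into the pocket (horizontal distance between tile_white and port below 0.012 m and z of tile_white in the frame of port below -0.003 m and angle between tile_white's own z axis and vertical below 0.03 rad), for 0.2 s.
3. the green key is pressed down, the tile let go (value of joint calibrate above 0.0045 m and contact force between tile_white and the fingers below 0.05 N), for 0.05 s.
At the end, for the whole second after the job is handed in: The white tile lies at rest and released, flat (within 0.03 rad) and fully down (its underside at least 3 mm below the plate's surface) in the pocket; the green key is up again; the grey and orange tiles are still in their wells (all of step 2 and linear speed of tile_white below 0.01 m/s and contact force between tile_white and the fingers below 0.05 N and value of joint calibrate below 0.001 m and horizontal distance between each of tile_grey, tile_orange and rack below 0.09 m and z of each of tile_grey, tile_orange in the frame of rack below 0.012 m); the robot touches nothing.
It fails at once if the tile is pressed against the meter with more than 25 N (contact force between tile_white and meter above 25 N).
It fails at once if the tile is lowered onto the port from above: nearer than 30 mm to port, its underside is 6 to 40 mm above the plate (horizontal distance between tile_white and port below 0.03 m and z of tile_white in the frame of port between 0.006 and 0.04 m).
It fails at once if the green key is pressed while the tile is not seated (value of joint calibrate above 0.004 m and (z of tile_white in the frame of port above -0.003 m or horizontal distance between tile_white and port above 0.012 m)).
It fails at once if the grey or the orange tile is lifted or shifted by more than 15 mm (distance of any of tile_grey, tile_orange from where it was at the start of the episode above 0.015 m).
It also fails if it takes over 72 s, if anything falls off the work surface, if the arm or the gripper's body presses on something with over 40 N, if the wrist force passes 120 N, or if a joint passes its speed limit or range.

## Robot

A 6-joint arm with a two-finger parallel gripper is mounted at the origin on the work surface. World frame = base frame: x ahead of the robot, y to its left, z up, the work surface at z = 0. Lengths are in mm, angles in rad, forces in N, time in s.
With the tool pointing down it reaches from about 275 to 1000 mm from the base axis. Payload 8.4 kg.
Tool frame: the origin (TCP) lies between the finger pads; the fingertips stand r.nose_length ahead of it and the grasp point (between the pads) lies 8 mm behind it (r.nose_length is the distance from the TCP to the fingertips, in mm); y points along the fingers, x is the direction in which the jaws open and shut, and the axes are right-handed (so a half turn about y gives the same grasp; the last joint's range is limited). The gripper opens to 85 mm and grips with 20 to 120 N. Pads are 22 mm wide; open, the fingers measure 114 mm over their backs; the gripper's body (76 mm by 85 mm) begins 54 mm behind the grasp point. The pads swing forward as they close: fully open they stand 13 mm farther back than shut.
Start: joints at [1.152, 0.353, 1.633, -0, 1.155, -0.002], TCP at [253.022, 571.496, 242.281] pointing down, gripper open.
Joint ranges: [-2.63, 2.63], [-0.92, 2.1], [0.06, 2.66], [-1.3, 4.44], [0, 2.69], [-3.02, 3.02]. Speed limits (rad/s): [2.22, 2.22, 2.79, 3.14, 3.14, 3.14].

## Interface

Orientations are given as [roll, pitch, yaw] about the fixed x, y, z axes, in that order (R = Rz(yaw) Ry(pitch) Rx(roll)).
In Python, from rig import r, cams, order gives the robot as it stands. The module is installed in compiled form; this text tells all that it offers.
- The arm moves only by the shell command python3 -m crank 'ROWS' [FORCE]. ROWS is JSON, a list of rows, each a list of 7 numbers: the turn, a rotation vector about the tool's x, y, z in degrees, then the shift along the tool's x, y, z in cm, then the opening, from -1 (shut) to 1 (fully open). A call has exactly 10 rows; each row shifts and turns the pose as measured when the row begins, along the tool's axes as they then stand; what a row does not reach is not made up. A row lasts 1/12 s, in which the tool goes at most 41.7 mm and 7.16 degrees, less where a joint would pass 70% of its speed; a pose out of reach is approached as far as the arm can. A call with a gripper value outside its range is refused whole. The fingers move at their own pace and stop on an object; FORCE is the grip in N (left out, the last holds). Time passes only in rows, so rows that do not move let the fingers close, or fill a call up. It gives the time, the measured TCP pose, the force and the opening at its end, in the units of the state.
- r.sense(): the state, without advancing time (a new reading comes with each control period).
- cams.grab_frame(name): name is "scene" or "top" or "wrist"; returns the picture (420x560x3 uint8, blue, green, red); there is no depth.
- cams.camera_info(name): a dict with "intrinsics" (3x3 intrinsics, pixels), "k1" (the pictures are not rectified: a ray, as slopes to the right and down, at radius r is drawn at 1 + k1 r^2 times it, then the intrinsics apply), "view" (4x4, takes a point from world to camera coordinates); the wrist camera has in their place "hand_eye" (4x4, takes a point from camera to tool coordinates, whose origin is the TCP and whose axes are the tool frame's). Camera axes: x right, y up, looking along -z (the intrinsics and any distortion apply to the point x, -y, -z); pixel columns grow to the right and rows downward; lengths in mm; the calibration is good to about 2 mm. A picture is of the moment at which its call begins: read the wrist's pose just before it. camera_info takes no time and is no camera call.
- order.sign_off(): hands the job in, once; it reports no verdict.
The state is a dict: "clock": time; "qpos": joint angles; "qvel": joint speeds; "joint_efforts": joint torques, N m; "eef_pos": TCP position; "tcp_rot": TCP orientation; "contact_force": force on the tool from outside, world axes, zero at the start; "wrist_torque": the same for the moment, N m; "opening": opening from 0.0 (shut) to 1.0 (fully open).
Only numpy, scipy, OpenCV 4.12 (cv2) and the standard library are available. Lean on these libraries where they do the work, as an engineer would, in place of code of your own. Each camera call takes 0.05 s, during which the arm holds its last target.

## Working session

There is one attempt and no reset: what is moved stays moved. The work goes in short steps, Python scripts to look and compute and a shell command to move; the robot and the scene stay as the last step left them, time stands still between calls to the robot, and variables do not carry over. Pictures are saved under pics/ and viewed, and the job is handed in when it is done.

```bash
mkdir -p pics; ls; python3 - <<'E'
from rig import r,cams,order
import cv2
s=r.sense();print(s, r.nose_length)
for n in("scene","top","wrist"):
    print(n,cams.camera_info(n))
for n in("scene","top"):
    cv2.imwrite(f"pics/{n}0.png",cams.grab_frame(n))
E
```

```text
pics
{'clock': 0.0, 'qpos': array([ 1.15155054e+00,  3.53649352e-01,  1.63412087e+00, -1.27040762e-05,
        1.15520326e+00, -2.41077589e-03]), 'qvel': array([-0.00210685,  0.00043194,  0.00015134, -0.00109998,  0.00111586,
       -0.00057719]), 'joint_efforts': array([-1.98020280e-03, -6.05272579e+01, -3.42055929e+01, -3.17588783e-04,
        9.99634067e-03, -1.51553769e-05]), 'eef_pos': array([252.86756269, 571.06509291, 241.5665963 ]), 'tcp_rot': array([-1.57080461e+00,  1.38084657e-03,  1.15396645e+00]), 'contact_force': array([-0.94312321, -0.66208776,  0.59726752]), 'wrist_torque': array([ 0.0208761 , -0.01152373,  0.00316222]), 'opening': 0.9976537602326152} 11.0
scene {'intrinsics': array([[422.51429714,   0.        , 276.50933093],
       [  0.        , 422.51429714, 214.09043475],
       [  0.        ,   0.        ,   1.        ]]), 'k1': -0.01657146171365631, 'view': array([[ 6.40316407e-01,  7.67994464e-01,  1.33940876e-02,
        -4.23659116e+02],
       [-5.75263078e-01,  4.67925484e-01,  6.70908438e-01,
         2.00233343e+02],
       [ 5.08986532e-01, -4.37298805e
[... 543 characters left out ...]
63822212e-02,  9.91707989e-01,
        -9.91856743e+02],
       [ 0.00000000e+00,  0.00000000e+00,  0.00000000e+00,
         1.00000000e+00]])}
wrist {'intrinsics': array([[359.80142964,   0.        , 278.10917247],
       [  0.        , 359.80142964, 206.1898902 ],
       [  0.        ,   0.        ,   1.        ]]), 'k1': 0.03185674496729206, 'hand_eye': array([[ 9.99999584e-01, -7.22491071e-05, -9.09719010e-04,
         1.06849521e-01],
       [-8.38152501e-04,  3.21607736e-01, -9.46872622e-01,
        -1.31128389e+02],
       [ 3.60983373e-04,  9.46872990e-01,  3.21607542e-01,
         8.27372412e+01],
       [ 0.00000000e+00,  0.00000000e+00,  0.00000000e+00,
         1.00000000e+00]])}
```

View pics/scene0.png

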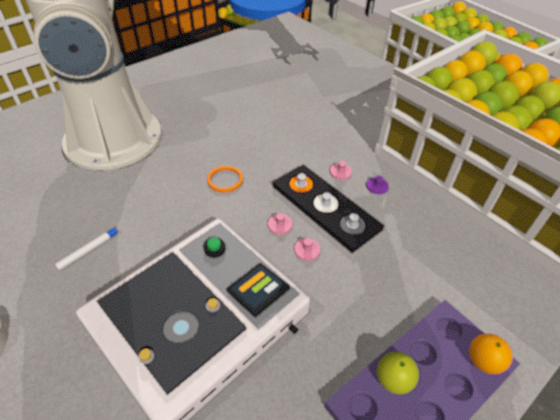

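View pics/top0.png

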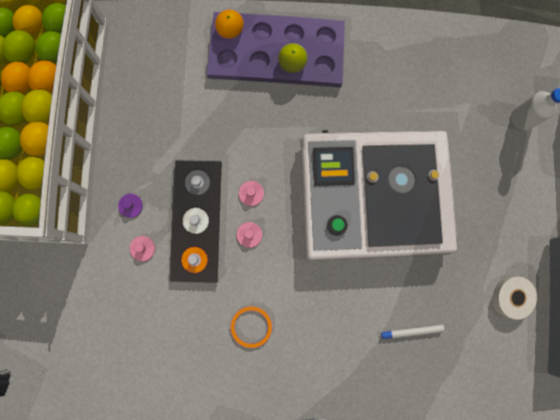

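```bash
cat > h.py <<'E'
import numpy as np,cv2
from rig import r,cams,order
def ray(cam,px):
    c=cams.camera_info(cam);K=c["intrinsics"];k=c["k1"]
    d=np.array([(px[0]-K[0,2])/K[0,0],(px[1]-K[1,2])/K[1,1]]);u=d.copy()
    for _ in range(30): u=d/(1+k*(u@u))
    dc=np.array([u[0],-u[1],-1.]);
    if "view" in c:
        V=c["view"];R=V[:3,:3].T;return -R@V[:3,3],R@dc
    from scipy.spatial.transform import Rotation as Ro
    s=r.sense();T=Ro.from_euler("xyz",s["tcp_rot"]).as_matrix();H=c["hand_eye"]
    return s["eef_pos"]+T@H[:3,3],T@H[:3,:3]@dc
def at(cam,px,z):
    o,d=ray(cam,px);return o+d*(z-o[2])/d[2]
def proj(cam,p):
    c=cams.camera_info(cam);K=c["intrinsics"];k=c["k1"]
    V=c["view"];q=V[:3,:3]@np.array(p)+V[:3,3];u=np.array([q[0],-q[1]])/-q[2];u=u*(1+k*u@u)
    return K[:2,:2]@u+K[:2,2]
def crop(img,x,y,w,h,f,out):
    cv2.imwrite(out,cv2.resize(img[y:y+h,x:x+w],None,fx=f,fy=f,interpolation=cv2.INTER_CUBIC))
E
python3 - <<'E'
from h import *
a=cv2.imread("pics/top0.png")
crop(a,295,120,170,145,4.6,"pics/c1.png");crop(a,160,150,110,140,4.2,"pics/c2.png")
E
```

```text
(no output)
```

View pics/c1.png

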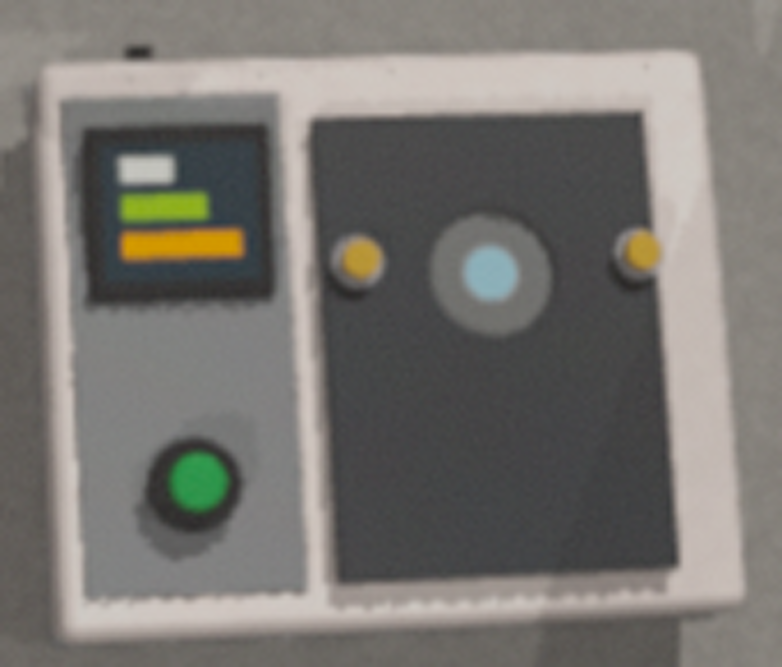

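View pics/c2.png

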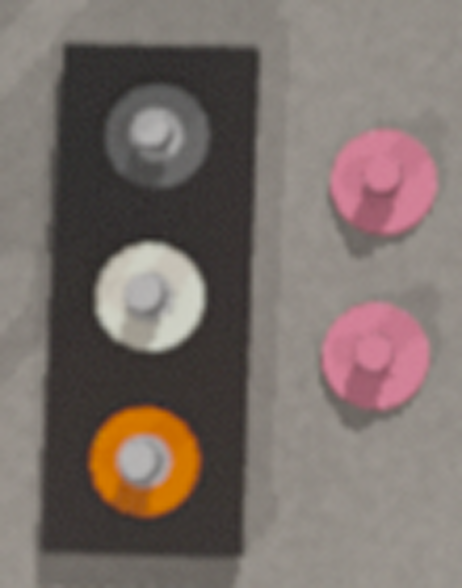

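```bash
python3 - <<'E'
from h import *
np.set_printoptions(precision=1,suppress=True)
f=lambda p,z:at("top",(p[0]/4.6+295-.5+.1,p[1]/4.6+120-.4),z)
g=lambda p,z:at("top",(p[0]/4.2+160-.4,p[1]/4.2+150-.4),z)
print("pocket",f((491,275),78))
pl=[f(p,80) for p in((310,119),(643,113),(679,566),(337,582))];print(pl,np.mean(pl,0))
print("key",f((200,482),95));s1,s2=f((362,258),90),f((643,251),90);print("screws",s1,s2,(s1+s2)/2,s1-s2)
print("house",[f(p,70) for p in((45,65),(695,55),(745,600),(65,640))])
print("white",g((151,296.5),16),g((146,292),38))
print("grey",g((157,136),16),"or",g((145,461),16),g((139,460),38))
print("rack",[g(p,18) for p in((65,45),(258,48),(242,552),(42,550))])
print("pink",g((383,172),29),g((374,351),29))
for p in [(550.2,-119,80)]: pass
sc=lambda p,z:at("scene",p,z)
print("scene: pocket",sc((181,327),78),"white knob",sc((326,198),38),"key",sc((214,244),95),"screws",sc((146,354),90),sc((213,303),90))
E
```

```text
pocket [ 611.7 -155.4   78. ]
[array([676.4, -76.4,  80. ]), array([ 685.8, -224.2,   80. ]), array([ 489. , -236.9,   80. ]), array([479.2, -88.7,  80. ])] [ 582.6 -156.5   80. ]
key [517.9 -28.5  95. ]
screws [614.7 -96.7  90. ] [ 622.3 -219.3   90. ] [ 618.5 -158.    90. ] [ -7.7 122.6   0. ]
house [array([698.7,  36.9,  70. ]), array([ 716.3, -252.6,   70. ]), array([ 475.7, -270.3,   70. ]), array([452.8,  23.7,  70. ])]
white [525.9 251.3  16. ] [525.8 250.6  38. ]
grey [604.9 252.2  16. ] or [446.3 250.7  16. ] [446.2 250.4  38. ]
rack [array([648.9, 299.9,  18. ]), array([649.8, 204.3,  18. ]), array([404.4, 202.1,  18. ]), array([401.9, 298.6,  18. ])]
pink [588.1 140.3  29. ] [501.8 141.7  29. ]
scene: pocket [ 616.3 -156.5   78. ] white knob [532.  245.1  38. ] key [525.1 -31.   95. ] screws [ 627.5 -220.    90. ] [619.1 -97.3  90. ]
```

```bash
python3 - <<'E'
from h import *
a=cv2.imread("pics/scene0.png")
crop(a,70,210,250,205,3,"pics/s1.png");crop(a,260,150,140,110,5,"pics/s2.png")
E
```

```text
(no output)
```

View pics/s1.png

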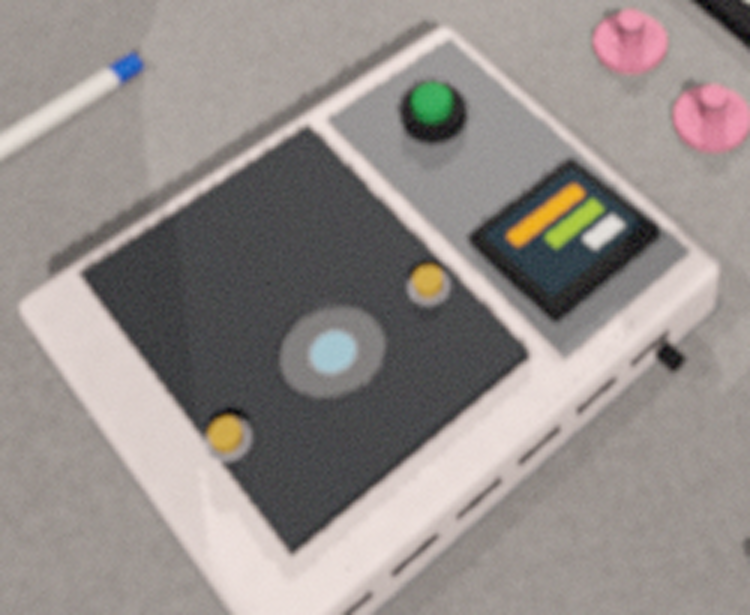

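View pics/s2.png

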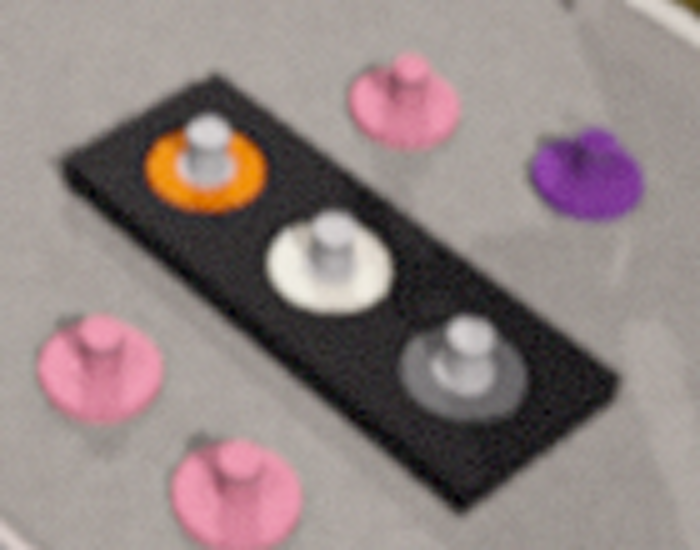

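```bash
cat >> h.py <<'E'
def go(x,y,z,yaw):
    s=r.sense();p=s["eef_pos"];t=s["tcp_rot"]
    from scipy.spatial.transform import Rotation as Ro
    R0=Ro.from_euler("xyz",t);R1=Ro.from_euler("xyz",[-np.pi/2,0,yaw])
    rv=np.degrees((R0.inv()*R1).as_rotvec());d=R0.inv().apply(np.array([x,y,z])-p)/10
    print("clk %.2f"%s["clock"],"pos",p.round(2),"rpy",t.round(4),"F",s["contact_force"].round(2),"op %.3f"%s["opening"])
    print("turn",rv.round(2),"shift cm",d.round(3))
E
python3 - <<'E'
import numpy as np
yaw=66.1
d=np.array([27.,-32.])
for k in range(9):
    a=np.radians(yaw-7*k);print(k,d@[np.cos(a),np.sin(a)]/10,d@[-np.sin(a),np.cos(a)]/10)
E
```

```text
0 -1.8317303724440144 -3.764938756828072
1 -1.3592463177586034 -3.960107252039985
2 -0.8664990312038633 -4.0962396693702825
3 -0.36083423988605323 -4.171306588028007
4 0.15020975884521554 -4.184188933156301
5 0.6590144760476327 -4.134694658660983
6 1.157994805308784 -4.023561610175475
7 1.6397120992121188 -3.852446525481877
8 2.0969850624366204 -3.6239003363665616
```

```bash
python3 -m crank '[[0,7,0,-1.7,0,-3.5,0.3],[0,7,0,-1.3,0,-3.6,0.3],[0,7,0,-0.8,0,-3.7,0.3],[0,7,0,-0.3,0,-3.8,0.3],[0,7,0,0.1,0,-3.8,0.3],[0,7,0,0.6,0,-3.7,0.3],[0,7,0,1.0,0,-3.6,0.3],[0,7,0,1.5,0,-3.5,0.3],[0,6,0,1.9,0,-3.3,0.3],[0,0,0,0,0,0,0.3]]' 30; python3 -c "
from h import *
go(528,249,150,0.063)"
```

```text
clock: 0.93
eef_pos: [475.2, 295.8, 237.8]
tcp_rot: [-1.574, 0.003, 0.038]
contact_force: [1.4, 0.1, 0.2]
opening: 0.65
clk 0.93 pos [475.19 295.76 237.85] rpy [-1.5745  0.0035  0.0379] F [1.41 0.11 0.15] op 0.650
turn [ 0.21 -1.44 -0.2 ] shift cm [ 5.13   8.785 -4.84 ]
```

```bash
python3 -m crank '[[0.2,-1.4,-0.2,1.7,2,-1.6,0.3],[0,0,0,1.7,2,-1.6,0.3],[0,0,0,1.7,2,-1.6,0.3],[0,0,0,0,2,0,0.3],[0,0,0,0,0.8,0,0.3],[0,0,0,0,0,0,0.3],[0,0,0,0,0,0,0.3],[0,0,0,0,0,0,0.3],[0,0,0,0,0,0,0.3],[0,0,0,0,0,0,0.3]]' 30; python3 -c "
from h import *
go(528,249,150,0.063)
cv2.imwrite('pics/w1.png',cams.grab_frame('wrist'))
cv2.imwrite('pics/t1.png',cams.grab_frame('top'))"
```

```text
clock: 1.77
eef_pos: [531.9, 248.0, 149.0]
tcp_rot: [-1.569, -0.002, 0.061]
contact_force: [-0.5, 1.2, -0.4]
opening: 0.648
clk 1.77 pos [531.87 247.95 148.97] rpy [-1.5686 -0.0019  0.061 ] F [-0.46  1.16 -0.45] op 0.648
turn [-0.13 -0.11  0.11] shift cm [-0.38  -0.104  0.128]
```

View pics/w1.png

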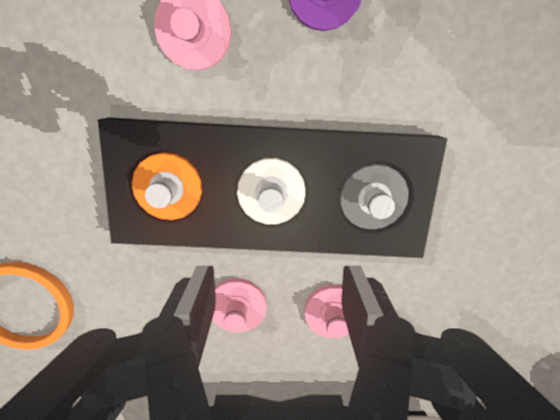

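```bash
python3 - <<'E'
from h import *
a=cv2.imread("pics/w1.png")
crop(a,215,145,115,95,6.5,"pics/w1c.png")
E
```

```text
(no output)
```

View pics/w1c.png

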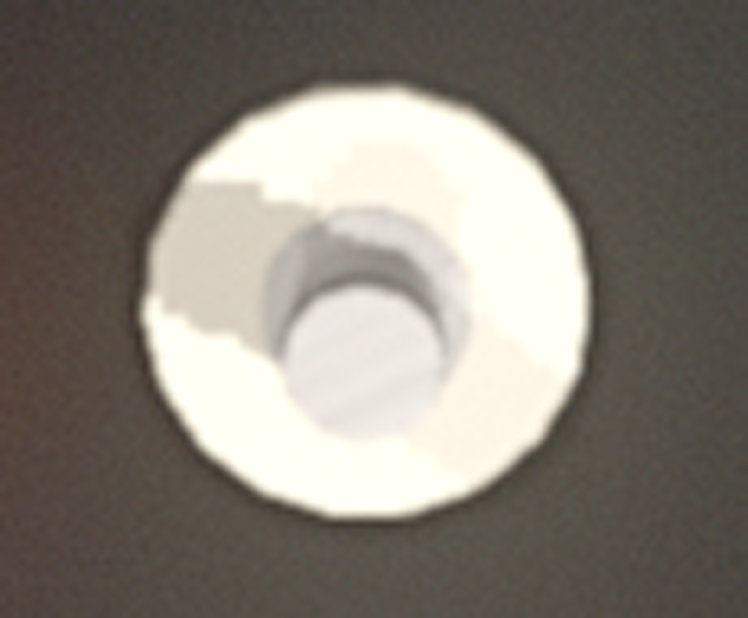

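```bash
python3 - <<'E'
from h import *
g=lambda p,z:at("wrist",(p[0]/6.5+215-.4,p[1]/6.5+145-.4),z)
print(g((366,301),16),g((364,361),38))
x,y,_=(g((366,301),16)+g((364,361),38))/2
go(x,y,60,0.063); go(x,y,31,.063)
E
```

```text
[526.69111817 253.62008682  16.        ] [526.84665093 253.2144848   38.        ]
clk 1.87 pos [532.   247.89 148.96] rpy [-1.5685 -0.0022  0.0609] F [-0.29 -0.21  0.4 ] op 0.650
turn [-0.13 -0.12  0.12] shift cm [-0.507  8.896  0.563]
clk 1.87 pos [532.   247.89 148.96] rpy [-1.5685 -0.0022  0.0609] F [-0.29 -0.21  0.4 ] op 0.650
turn [-0.13 -0.12  0.12] shift cm [-0.514 11.796  0.556]
```

```bash
python3 -m crank '[[-0.1,-0.1,0.1,-0.5,2.2,0.5,0.2],[0,0,0,0,2.2,0,0.2],[0,0,0,0,2.2,0,0.2],[0,0,0,0,1.7,0,0.2],[0,0,0,0,0,0,0.2],[0,0,0,0,0,0,0.2],[0,0,0,0,0,0,0.2],[0,0,0,0,0,0,0.2],[0,0,0,0,0,0,0.2],[0,0,0,0,0,0,0.2]]' 30; python3 -c "
from h import *
go(526.7,252.7,31,0.063)
cv2.imwrite('pics/w2.png',cams.grab_frame('wrist'))"
```

```text
clock: 2.7
eef_pos: [531.5, 256.8, 72.4]
tcp_rot: [-1.565, -0.014, 0.065]
contact_force: [0.3, -0.6, 0.9]
opening: 0.597
clk 2.70 pos [531.47 256.83  72.37] rpy [-1.5648 -0.0141  0.065 ] F [ 0.31 -0.61  0.92] op 0.597
turn [-0.34  0.12  0.81] shift cm [-0.561  4.127 -0.406]
```

View pics/w2.png

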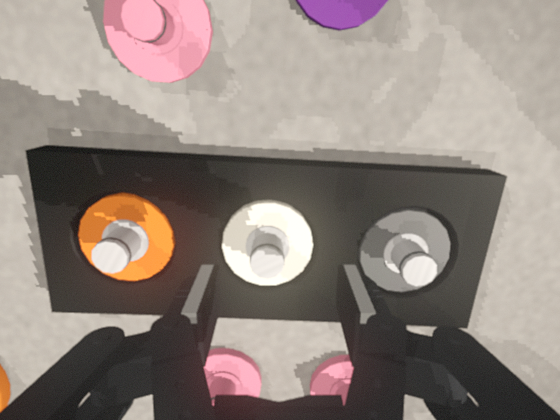

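```bash
python3 -m crank '[[-0.3,0.1,0.8,-0.3,0.3,-0.2,0.2],[0,0,0,-0.3,0.5,-0.2,0.2],[0,0,0,0,0.5,0,0.2],[0,0,0,0,0.5,0,0.2],[0,0,0,0,0.4,0,0.2],[0,0,0,0,0,0,0.2],[0,0,0,0,0,0,0.2],[0,0,0,0,0,0,0.2],[0,0,0,0,0,0,0.2],[0,0,0,0,0,0,0.2]]' 30; python3 -c "
from h import *
go(526.7,252.7,31,0.063)
cv2.imwrite('pics/w3.png',cams.grab_frame('wrist'))"
```

```text
clock: 3.58
eef_pos: [525.4, 252.0, 48.3]
tcp_rot: [-1.57, 0.001, 0.063]
contact_force: [-0.3, 0.1, 0.3]
opening: 0.601
clk 3.58 pos [525.39 251.96  48.33] rpy [-1.5704e+00  9.0000e-04  6.2800e-02] F [-0.34  0.12  0.34] op 0.601
turn [-0.02 -0.01 -0.05] shift cm [0.137 1.733 0.065]
```

View pics/w3.png

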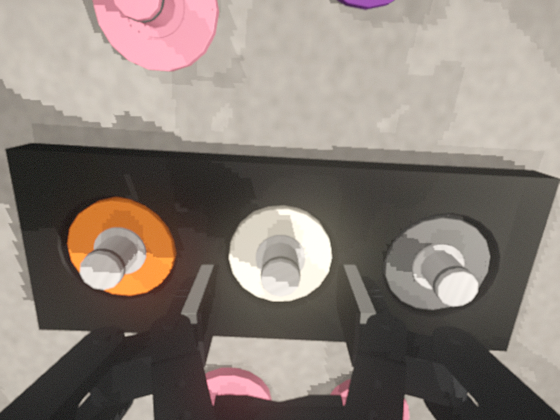

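```bash
python3 -m crank '[[0,0,0,0.1,0.4,0.05,0.2],[0,0,0,0,0.4,0,0.2],[0,0,0,0,0.4,0,0.1],[0,0,0,0,0.3,0,0],[0,0,0,0,0.1,0,-0.1],[0,0,0,0,0,0,-0.2],[0,0,0,0,0,0,-0.3],[0,0,0,0,0,0,-0.4],[0,0,0,0,0,0,-0.4],[0,0,0,0,0,0,-0.4]]' 30; python3 -c "
from h import *
go(526.7,252.7,31,0.063)
cv2.imwrite('pics/w4.png',cams.grab_frame('wrist'))"
```

```text
clock: 4.47
eef_pos: [526.7, 252.7, 30.8]
tcp_rot: [-1.57, 0.0, 0.063]
contact_force: [-0.0, -0.4, 0.3]
opening: 0.296
clk 4.47 pos [526.65 252.73  30.77] rpy [-1.5702e+00  4.0000e-04  6.2900e-02] F [-0.   -0.39  0.3 ] op 0.296
turn [-0.03 -0.01 -0.02] shift cm [ 0.005 -0.023 -0.004]
```

View pics/w4.png

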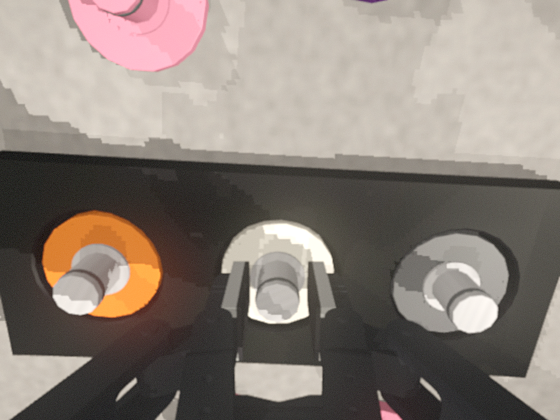

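```bash
python3 -m crank '[[0,0,0,0,0,0,-0.5],[0,0,0,0,0,0,-0.6],[0,0,0,0,0,0,-0.7],[0,0,0,0,0,0,-1],[0,0,0,0,0,0,-1],[0,0,0,0,0,0,-1],[0,0,0,0,0,0,-1],[0,0,0,0,-0.2,0,-1],[0,0,0,0,-0.4,0,-1],[0,0,0,0,-0.4,0,-1]]' 30; python3 -c "
from h import *
go(526.7,252.7,130,0.063)
cv2.imwrite('pics/w5.png',cams.grab_frame('wrist'))"
```

```text
clock: 5.35
eef_pos: [526.2, 252.5, 40.9]
tcp_rot: [-1.571, 0.001, 0.063]
contact_force: [-0.1, -0.0, -1.0]
opening: 0.194
clk 5.35 pos [526.18 252.5   40.95] rpy [-1.5707e+00  1.5000e-03  6.2900e-02] F [-0.09 -0.   -0.99] op 0.194
turn [-0.01 -0.01 -0.08] shift cm [ 0.04  -8.905  0.018]
```

View pics/w5.png

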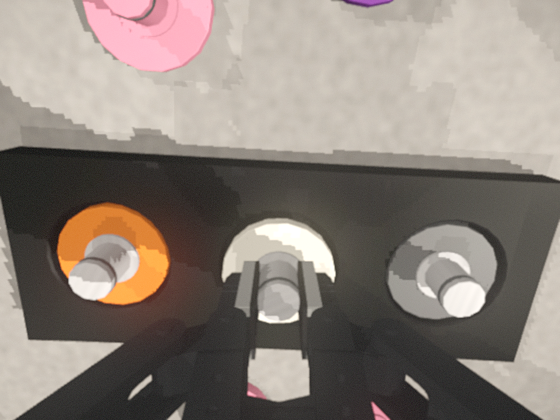

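```bash
python3 -m crank '[[0,0,0,0,-2.5,0,-1],[0,0,0,0,-3,0,-1],[0,0,0,0,-3,-0.5,-1],[0,0,0,0,-3,-2,-1],[0,0,0,0,-1.5,-3,-1],[0,0,0,-0.1,0,-3,-1],[0,0,0,-0.1,0,-3,-1],[0,0,0,-0.1,0,-3,-1],[0,0,0,-0.1,0,-3,-1],[0,0,0,-0.1,0,-2,-1]]'; python3 -c "
from h import *
go(540,-160,175,0.063)"
```

```text
clock: 6.23
eef_pos: [535.9, 54.6, 183.0]
tcp_rot: [-1.57, -0.008, 0.07]
contact_force: [-0.2, -0.2, -1.2]
opening: 0.198
clk 6.23 pos [535.91  54.57 183.  ] rpy [-1.5696 -0.0082  0.0704] F [-0.15 -0.17 -1.24] op 0.198
turn [-0.07  0.43  0.47] shift cm [ -1.109   0.765 -21.434]
```

```bash
python3 -m crank '[[-0.1,0.4,0.5,-0.1,0,-3,-1],[0,0,0,-0.2,0,-3,-1],[0,0,0,-0.2,0,-3,-1],[0,0,0,-0.2,0,-3,-1],[0,0,0,-0.2,0,-3,-1],[0,0,0,-0.2,0,-3,-1],[0,0,0,0,0,-2,-1],[0,0,0,0,0,-1,-1],[0,0,0,0,0,0,-1],[0,0,0,0,0,0,-1]]'; python3 -c "
from h import *
go(540,-160,175,0.063)
cv2.imwrite('pics/w6.png',cams.grab_frame('wrist'))"
```

```text
clock: 7.07
eef_pos: [537.4, -170.1, 187.2]
tcp_rot: [-1.573, -0.006, 0.058]
contact_force: [-0.3, -0.5, -0.2]
opening: 0.198
clk 7.07 pos [ 537.44 -170.13  187.23] rpy [-1.5731 -0.0055  0.0583] F [-0.32 -0.48 -0.22] op 0.198
turn [ 0.13 -0.27  0.32] shift cm [0.307 1.222 0.999]
```

View pics/w6.png

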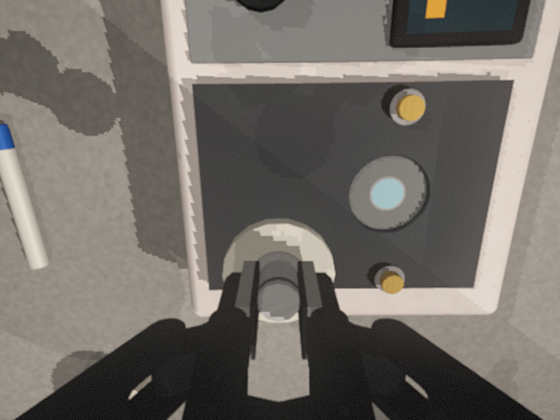

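```bash
python3 - <<'E'
from h import *
a=cv2.imread("pics/w6.png")
crop(a,330,80,120,225,2.66*1,"pics/w6a.png")
crop(a,335,80,115,90,6.5,"pics/w6b.png");crop(a,335,145,115,90,6.5,"pics/w6c.png");crop(a,335,225,115,90,6.5,"pics/w6d.png")
E
```

```text
(no output)
```

View pics/w6b.png

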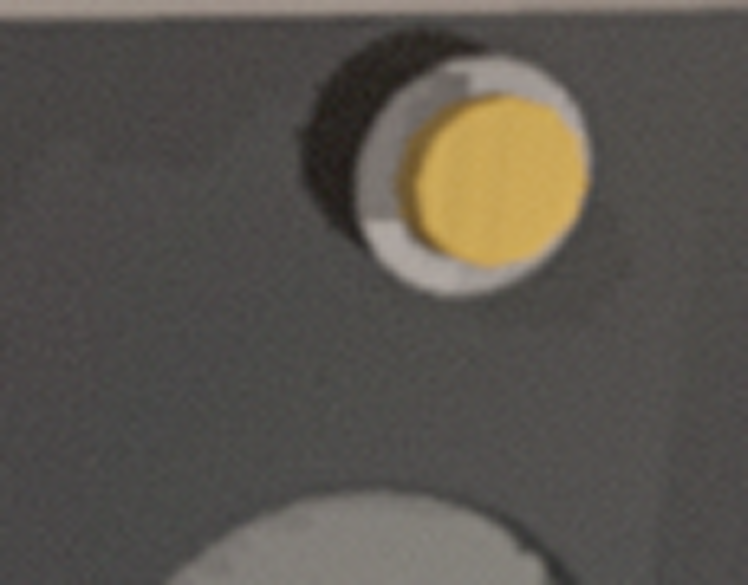

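View pics/w6c.png

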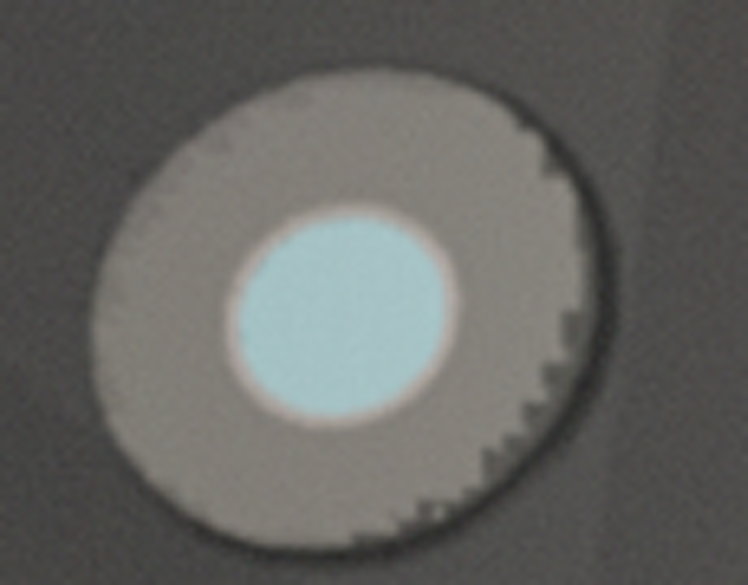

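View pics/w6d.png

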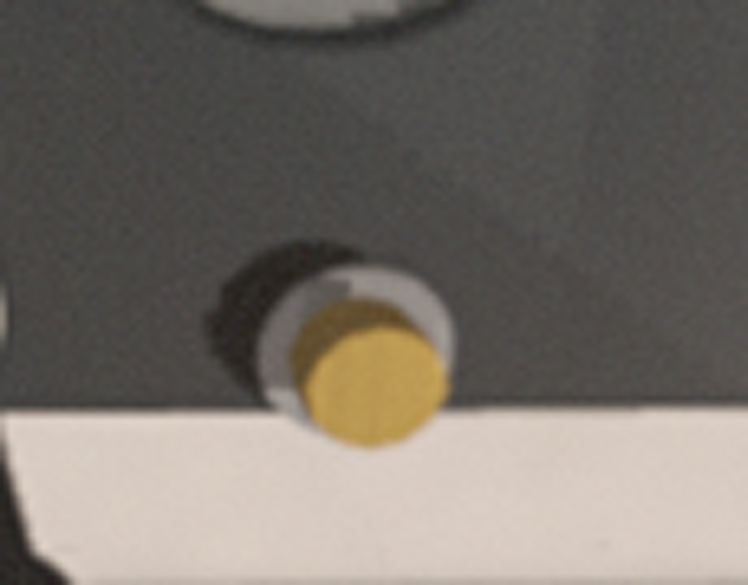

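```bash
python3 - <<'E'
from h import *
np.set_printoptions(precision=1,suppress=True)
g=lambda p,oy,z:at("wrist",(p[0]/6.5+335-.4,p[1]/6.5+oy-.4),z)
P=g((356,313),145,80);print("pocket",P,g((342,316),145,76))
# wide check: rim extents
print([g(p,145,80) for p in((93,330),(618,290),(380,65),(310,560))])
a,b=g((500,181),80,90),g((376,385),225,90);print(a,b,(a+b)/2,a-b)
go(540,-160,175,0.063)
E
```

```text
pocket [ 614.3 -153.7   80. ] [ 614.2 -155.2   76. ]
[array([ 586.7, -157.1,   80. ]), array([ 641.3, -149.6,   80. ]), array([ 612.5, -127.2,   80. ]), array([ 613.7, -182.1,   80. ])]
[615.5 -96.2  90. ] [ 623.8 -218.8   90. ] [ 619.6 -157.5   90. ] [ -8.3 122.6   0. ]
clk 7.12 pos [ 537.5 -169.8  187.2] rpy [-1.6 -0.   0.1] F [-0.7  0.2  0.3] op 0.195
turn [ 0.1 -0.2  0.3] shift cm [0.3 1.2 1. ]
```

```bash
python3 -m crank '[[0.1,-0.2,0.3,0.2,0.5,0.5,-1],[0,0,0,0,1.2,0.5,-1],[0,0,0,0,1.2,0,-1],[0,0,0,0,1.2,0,-1],[0,0,0,0,1.2,0,-1],[0,0,0,0,1,0,-1],[0,0,0,0,0.5,0,-1],[0,0,0,0,0,0,-1],[0,0,0,0,0,0,-1],[0,0,0,0,0,0,-1]]'; python3 -c "
from h import *
go(539.2,-160,106,0.063)
for i in range(3): print(r.sense()['contact_force'])"
```

```text
clock: 7.95
eef_pos: [539.4, -148.7, 113.2]
tcp_rot: [-1.568, 0.003, 0.074]
contact_force: [0.0, 0.5, -1.3]
opening: 0.196
clk 7.95 pos [ 539.39 -148.71  113.16] rpy [-1.5684  0.003   0.0735] F [ 0.04  0.47 -1.28] op 0.196
turn [-0.13  0.6  -0.17] shift cm [-0.1    0.714 -1.126]
[ 0.03623207  0.46723601 -1.28026647]
[ 0.03623207  0.46723601 -1.28026647]
[ 0.03623207  0.46723601 -1.28026647]
```

```bash
python3 -m crank '[[-0.1,0.6,-0.2,-0.1,0.1,-0.4,-1],[0,0,0,0,0.1,-0.4,-1],[0,0,0,0,0.1,-0.2,-1],[0,0,0,0,0,0,-1],[0,0,0,0,0,0,-1],[0,0,0,0,0,0,-1],[0,0,0,0,0,0,-1],[0,0,0,0,0,0,-1],[0,0,0,0,0,0,-1],[0,0,0,0,0,0,-1]]'; python3 -c "
from h import *
go(539.2,-160,102,0.063)
cv2.imwrite('pics/s7.png',cams.grab_frame('scene'))"
```

```text
clock: 8.78
eef_pos: [540.6, -161.0, 112.5]
tcp_rot: [-1.572, -0.005, 0.061]
contact_force: [-0.3, -0.7, -0.3]
opening: 0.196
clk 8.78 pos [ 540.56 -161.04  112.46] rpy [-1.572  -0.0052  0.0607] F [-0.3  -0.74 -0.25] op 0.196
turn [ 0.07 -0.13  0.3 ] shift cm [-0.135  1.045  0.113]
```

```bash
python3 - <<'E'
from h import *
a=cv2.imread("pics/s7.png")
crop(a,60,180,200,160,4,"pics/s7c.png")
E
```

```text
(no output)
```

View pics/s7c.png

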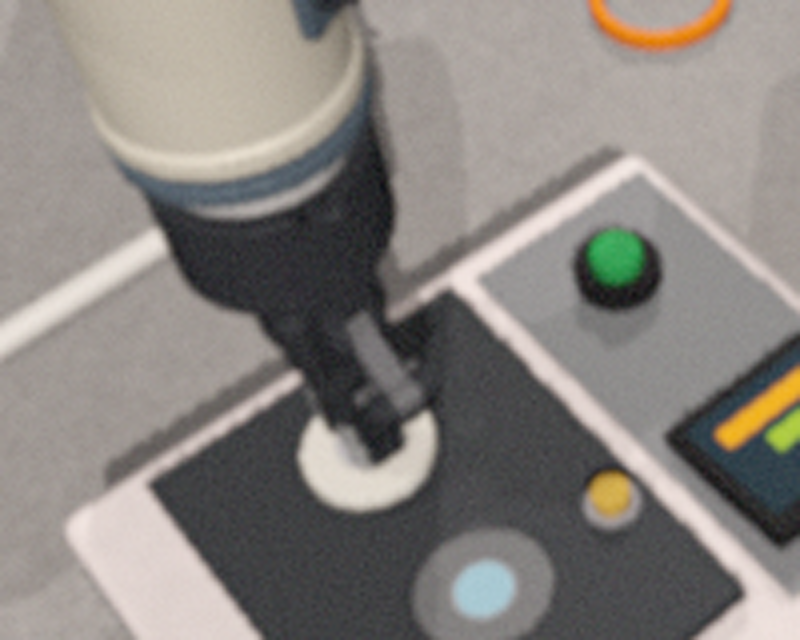

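```bash
python3 -m crank '[[0.1,-0.1,0.3,-0.1,0.1,0.1,-1],[0,0,0,0,0.1,0,-1],[0,0,0,0,0.1,0,-1],[0,0,0,0,0.1,0,-1],[0,0,0,0,0.1,0,-1],[0,0,0,0,0.1,0,-1],[0,0,0,0,0,0,-1],[0,0,0,0,0,0,-1],[0,0,0,0,0,0,-1],[0,0,0,0,0,0,-1]]'; python3 -c "
from h import *
go(539.2,-160,102,0.063)"
```

```text
clock: 9.67
eef_pos: [539.2, -159.7, 105.5]
tcp_rot: [-1.57, 0.001, 0.063]
contact_force: [0.3, 0.6, -0.8]
opening: 0.198
clk 9.67 pos [ 539.22 -159.68  105.46] rpy [-1.5698e+00  1.2000e-03  6.3000e-02] F [ 0.35  0.57 -0.85] op 0.198
turn [-0.05  0.   -0.07] shift cm [-0.004  0.346 -0.032]
```

```bash
python3 -m crank '[[0,0,0,0,0.03,0,-1],[0,0,0,0,0.03,0,-1],[0,0,0,0,0.03,0,-1],[0,0,0,0,0.03,0,-1],[0,0,0,0,0.02,0,-1],[0,0,0,0,0.02,0,-1],[0,0,0,0,0.02,0,-1],[0,0,0,0,0.02,0,-1],[0,0,0,0,0.02,0,-1],[0,0,0,0,0.02,0,-1]]'; python3 -c "
from h import *
go(539.2,-160,102,0.063)"
```

```text
clock: 10.5
eef_pos: [539.4, -159.8, 103.0]
tcp_rot: [-1.57, 0.001, 0.063]
contact_force: [-0.5, 1.6, -0.7]
opening: 0.197
clk 10.50 pos [ 539.4  -159.76  103.05] rpy [-1.57e+00  8.00e-04  6.30e-02] F [-0.53  1.65 -0.72] op 0.197
turn [-0.05 -0.   -0.04] shift cm [-0.021  0.105 -0.023]
```

```bash
python3 -m crank '[[0,0,0,0,0.02,0,-1],[0,0,0,0,0.02,0,-1],[0,0,0,0,0.02,0,-1],[0,0,0,0,0.02,0,-1],[0,0,0,0,0.02,0,-1],[0,0,0,0,0.02,0,-1],[0,0,0,0,0.02,0,-1],[0,0,0,0,0.02,0,-1],[0,0,0,0,0.02,0,-1],[0,0,0,0,0.02,0,-1]]'; python3 -c "
from h import *
go(539.2,-160,102,0.063)"
```

```text
clock: 11.33
eef_pos: [539.4, -159.8, 102.1]
tcp_rot: [-1.57, 0.001, 0.063]
contact_force: [-1.1, 0.7, 5.6]
opening: 0.197
clk 11.33 pos [ 539.4  -159.78  102.1 ] rpy [-1.5701e+00  6.0000e-04  6.3000e-02] F [-1.08  0.74  5.63] op 0.197
turn [-0.04 -0.   -0.03] shift cm [-0.021  0.01  -0.021]
```

```bash
python3 -m crank '[[0,0,0,0,0.01,0,-1],[0,0,0,0,0.01,0,-1],[0,0,0,0,0.01,0,-1],[0,0,0,0,0,0,-1],[0,0,0,0,0,0,-0.6],[0,0,0,0,0,0,-0.5],[0,0,0,0,0,0,-0.45],[0,0,0,0,0,0,-0.45],[0,0,0,0,0,0,-0.45],[0,0,0,0,0,0,-0.45]]'; python3 -c "
from h import *
go(539.2,-160,102,0.063)
cv2.imwrite('pics/w8.png',cams.grab_frame('wrist'))"
```

```text
clock: 12.17
eef_pos: [539.6, -159.8, 101.1]
tcp_rot: [-1.57, 0.0, 0.063]
contact_force: [0.8, 0.1, 0.1]
opening: 0.272
clk 12.17 pos [ 539.59 -159.84  101.13] rpy [-1.5702e+00  2.0000e-04  6.2900e-02] F [0.83 0.11 0.09] op 0.272
turn [-0.03 -0.01 -0.01] shift cm [-0.04  -0.087 -0.014]
```

View pics/w8.png

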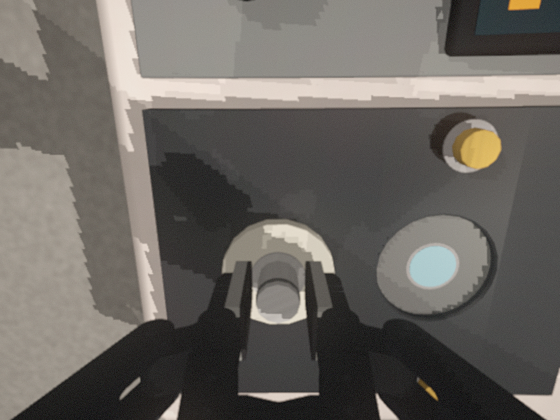

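```bash
python3 - <<'E'
from h import *
np.set_printoptions(precision=1,suppress=True)
a=cv2.imread("pics/w8.png")
crop(a,365,200,145,125,5,"pics/w8c.png")
crop(a,210,205,135,130,4.5,"pics/w8d.png")
print(at("wrist",(278.5,272),87))
E
```

```text
[ 539.8 -157.7   87. ]
```

View pics/w8c.png

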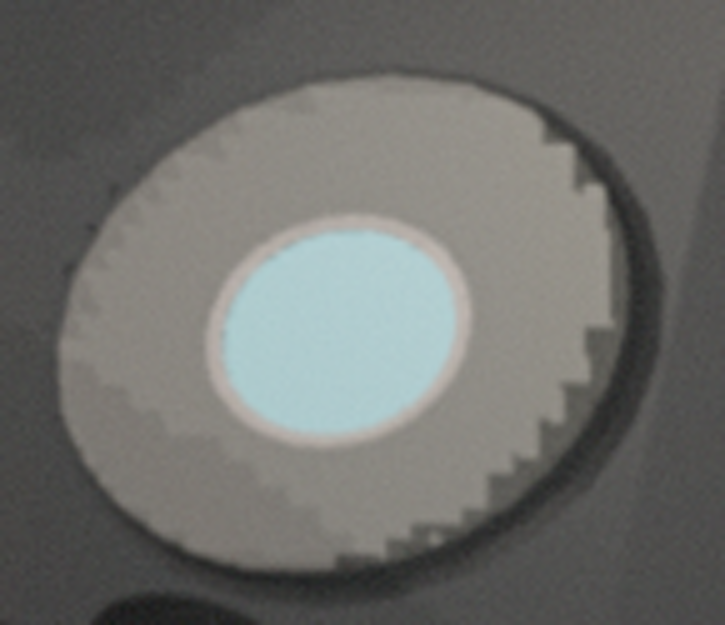

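View pics/w8d.png

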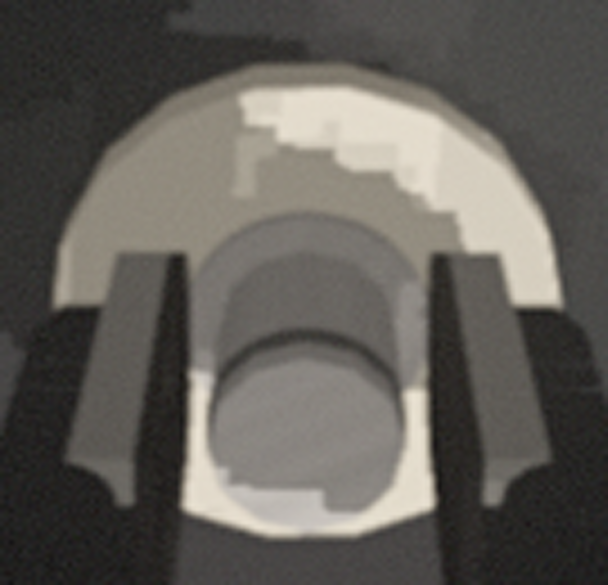

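```bash
python3 - <<'E'
from h import *
np.set_printoptions(precision=1,suppress=True)
print(at("wrist",(306/4.5+209.6,430/4.5+204.6),109))
print(at("wrist",(339/5+364.6,332/5+199.6),76),at("wrist",(360/5+364.6,336/5+199.6),80))
print([at("wrist",(a/5+364.6,b/5+199.6),80) for a,b in((58,350),(663,290),(390,73),(300,578))])
E
```

```text
[ 539.4 -158.   109. ]
[ 614.1 -155.7   76. ] [ 614.1 -153.9   80. ]
[array([ 586.1, -157.3,   80. ]), array([ 640.7, -147.3,   80. ]), array([ 611.4, -127.7,   80. ]), array([ 613.5, -180.7,   80. ])]
```

```bash
python3 -m crank '[[0,0,0,0.05,0,0,-0.45],[0,0,0,0.1,0,0,-0.45],[0,0,0,0.1,0,0,-0.45],[0,0,0,0.15,0,0,-0.45],[0,0,0,0.2,0,0,-0.45],[0,0,0,0.2,0,-0.01,-0.45],[0,0,0,0.2,0,-0.01,-0.45],[0,0,0,0.2,0,-0.01,-0.45],[0,0,0,0.2,0,-0.01,-0.45],[0,0,0,0.15,0,0,-0.45]]'; python3 -c "
from h import *
go(613.7,-156.9,101.2,0.063)"
```

```text
clock: 13.05
eef_pos: [556.6, -159.2, 101.0]
tcp_rot: [-1.57, 0.0, 0.063]
contact_force: [-0.1, -1.1, 0.8]
opening: 0.274
clk 13.05 pos [ 556.58 -159.19  101.  ] rpy [-1.5701e+00  5.0000e-04  6.2900e-02] F [-0.14 -1.13  0.77] op 0.274
turn [-0.04 -0.   -0.03] shift cm [ 5.715 -0.023 -0.131]
```

```bash
python3 -m crank '[[0,0,0,0.2,-0.01,-0.01,-0.45],[0,0,0,0.2,0,-0.01,-0.45],[0,0,0,0.2,0,-0.01,-0.45],[0,0,0,0.2,0,-0.01,-0.45],[0,0,0,0.2,0,-0.01,-0.45],[0,0,0,0.2,0,-0.01,-0.45],[0,0,0,0.2,0,-0.01,-0.45],[0,0,0,0.2,0,-0.01,-0.45],[0,0,0,0.2,0,-0.01,-0.45],[0,0,0,0.2,0,0,-0.45]]'; python3 -m crank '[[0,0,0,0.15,0,0,-0.45],[0,0,0,0.15,0,0,-0.45],[0,0,0,0.15,0,-0.01,-0.45],[0,0,0,0.15,0,-0.01,-0.45],[0,0,0,0.15,0,0,-0.45],[0,0,0,0.15,0,0,-0.45],[0,0,0,0.15,0,0,-0.45],[0,0,0,0.15,0,0,-0.45],[0,0,0,0.1,0,0,-0.45],[0,0,0,0,0,0,-0.45]]'; python3 -c "
from h import *
go(613.7,-156.9,101.2,0.063)
cv2.imwrite('pics/w9.png',cams.grab_frame('wrist'))"
```

```text
clock: 13.88
eef_pos: [578.7, -158.8, 101.0]
tcp_rot: [-1.57, 0.001, 0.063]
contact_force: [0.3, 0.0, 0.3]
opening: 0.278
clock: 14.72
eef_pos: [593.5, -158.0, 101.0]
tcp_rot: [-1.57, 0.001, 0.063]
contact_force: [-0.0, 0.1, -0.1]
opening: 0.276
clk 14.72 pos [ 593.5  -158.04  100.96] rpy [-1.5701e+00  6.0000e-04  6.3100e-02] F [-0.02  0.07 -0.05] op 0.276
turn [-0.04  0.   -0.03] shift cm [ 2.023 -0.025 -0.014]
```

View pics/w9.png

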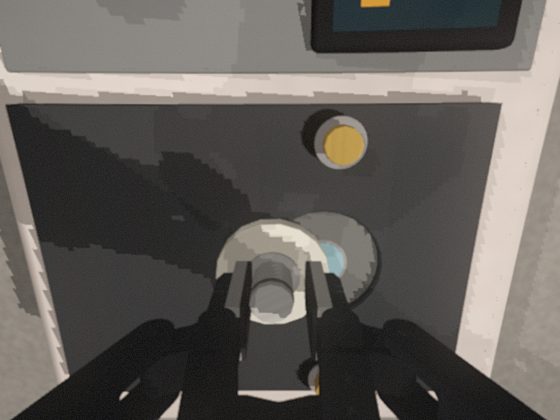

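```bash
python3 -m crank '[[0,0,0,0.1,0,0,-0.45],[0,0,0,0.1,0,0,-0.45],[0,0,0,0.1,0,0,-0.45],[0,0,0,0.1,0,0,-0.45],[0,0,0,0.1,0,0,-0.45],[0,0,0,0.1,0,0,-0.45],[0,0,0,0.1,0,0,-0.45],[0,0,0,0.1,0,0,-0.45],[0,0,0,0.1,0,0,-0.45],[0,0,0,0.1,0,0,-0.45]]'; python3 -m crank '[[0,0,0,0.05,0,0,-0.45],[0,0,0,0.05,0,0,-0.45],[0,0,0,0.05,0,0,-0.45],[0,0,0,0.05,0,0,-0.45],[0,0,0,0.05,0,0,-0.45],[0,0,0,0.05,0,0,-0.45],[0,0,0,0.05,0,0,-0.45],[0,0,0,0.05,0,0,-0.45],[0,0,0,0.05,0,0,-0.45],[0,0,0,0,0,0,-0.45]]'; python3 -c "
from h import *
go(613.7,-156.9,101.2,0.063)
cv2.imwrite('pics/w10.png',cams.grab_frame('wrist'))"
```

```text
clock: 15.6
eef_pos: [604.0, -157.3, 100.9]
tcp_rot: [-1.57, 0.001, 0.063]
contact_force: [0.3, 0.1, -0.3]
opening: 0.273
clock: 16.43
eef_pos: [609.2, -157.0, 100.8]
tcp_rot: [-1.57, 0.001, 0.063]
contact_force: [-0.2, 0.3, 0.4]
opening: 0.274
clk 16.43 pos [ 609.21 -157.01  100.84] rpy [-1.57e+00  9.00e-04  6.30e-02] F [-0.24  0.3   0.4 ] op 0.274
turn [-0.05 -0.   -0.05] shift cm [ 0.449 -0.036 -0.017]
```

View pics/w10.png

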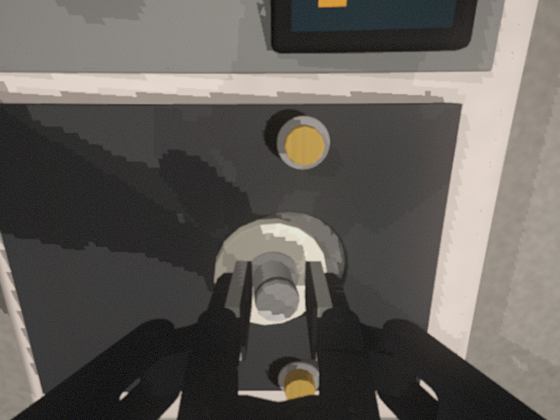

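```bash
python3 -m crank '[[0,0,0,0.04,0,0,-0.45],[0,0,0,0.04,0,0,-0.45],[0,0,0,0.04,0,0,-0.45],[0,0,0,0.04,0,0,-0.45],[0,0,0,0.04,0,0,-0.45],[0,0,0,0.04,0,0,-0.45],[0,0,0,0.04,0,0,-0.45],[0,0,0,0.04,0,0,-0.45],[0,0,0,0.04,0,0,-0.45],[0,0,0,0,0,0,-0.45]]'; python3 -c "
from h import *
go(613.7,-156.9,101.2,0.063)
cv2.imwrite('pics/w11.png',cams.grab_frame('wrist'))"
```

```text
clock: 17.32
eef_pos: [613.1, -156.7, 100.8]
tcp_rot: [-1.57, 0.001, 0.063]
contact_force: [0.6, -0.4, -0.6]
opening: 0.275
clk 17.32 pos [ 613.05 -156.74  100.79] rpy [-1.5699e+00  1.1000e-03  6.2900e-02] F [ 0.62 -0.41 -0.62] op 0.275
turn [-0.05 -0.   -0.06] shift cm [ 0.064 -0.041 -0.02 ]
```

View pics/w11.png

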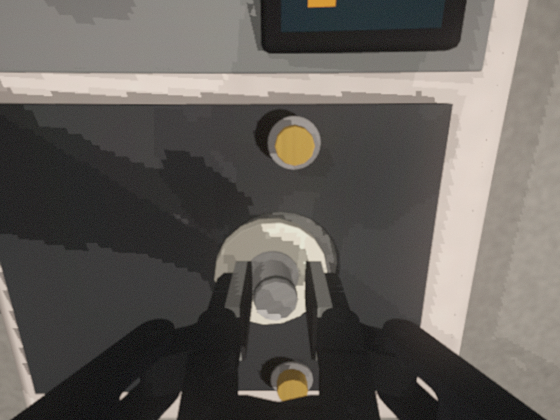

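```bash
python3 -m crank '[[0,0,0,0.03,0,0,-0.45],[0,0,0,0.03,0,0,-0.45],[0,0,0,0.03,0,0,-0.45],[0,0,0,0.03,0,0,-0.45],[0,0,0,0.03,0,0,-0.45],[0,0,0,0.03,0,0,-0.45],[0,0,0,0,0,0,-0.45],[0,0,0,0,0,0,-0.45],[0,0,0,0,0,0,-0.45],[0,0,0,0,0,0,-0.45]]'; python3 -c "
from h import *
go(613.7,-156.9,101.2,0.063)
a=cams.grab_frame('wrist');cv2.imwrite('pics/w12.png',a);crop(a,200,195,155,140,5,'pics/w12c.png')"
```

```text
clock: 18.2
eef_pos: [615.0, -156.7, 100.8]
tcp_rot: [-1.57, 0.001, 0.063]
contact_force: [-0.0, -0.3, 0.4]
opening: 0.274
clk 18.20 pos [ 614.96 -156.65  100.78] rpy [-1.5699e+00  1.1000e-03  6.2900e-02] F [-0.   -0.34  0.43] op 0.274
turn [-0.05 -0.   -0.07] shift cm [-0.127 -0.042 -0.017]
```

View pics/w12c.png

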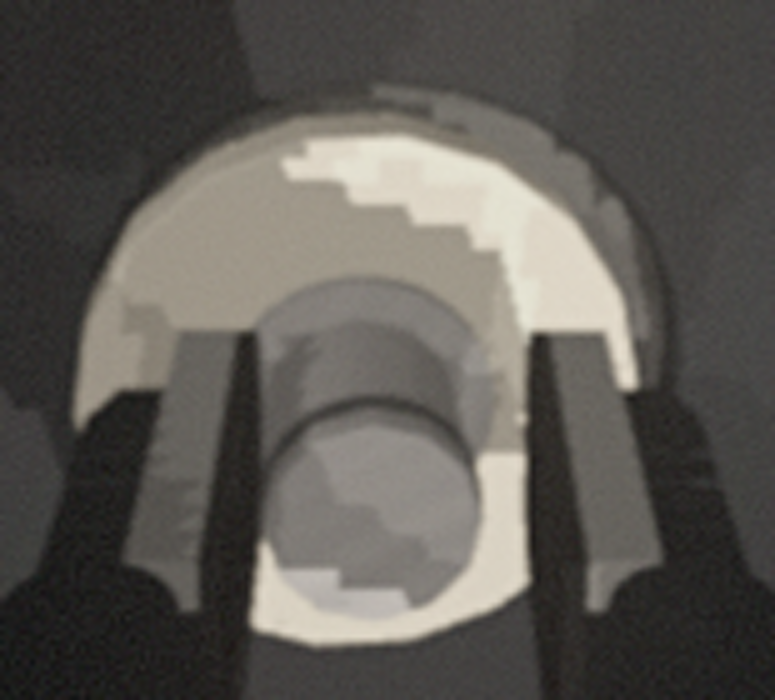

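```bash
python3 -m crank '[[0,0,0,0.03,0,0.01,-0.45],[0,0,0,0.03,0,0.01,-0.45],[0,0,0,0.03,0,0.01,-0.45],[0,0,0,0.03,0,0.01,-0.45],[0,0,0,0.03,0,0.01,-0.45],[0,0,0,0,0,0,-0.45],[0,0,0,0,0,0,-0.45],[0,0,0,0,0,0,-0.45],[0,0,0,0,0,0,-0.45],[0,0,0,0,0,0,-0.45]]'; python3 -c "
from h import *
go(613.7,-156.9,101.2,0.063)
a=cams.grab_frame('wrist');cv2.imwrite('pics/w13.png',a);crop(a,200,195,155,140,5,'pics/w13c.png')"
```

```text
clock: 19.08
eef_pos: [616.6, -156.0, 100.8]
tcp_rot: [-1.57, 0.001, 0.063]
contact_force: [-1.0, -0.4, 0.1]
opening: 0.276
clk 19.08 pos [ 616.61 -155.97  100.81] rpy [-1.57e+00  1.10e-03  6.30e-02] F [-0.97 -0.37  0.08] op 0.276
turn [-0.05 -0.   -0.06] shift cm [-0.296 -0.039 -0.075]
```

View pics/w13c.png

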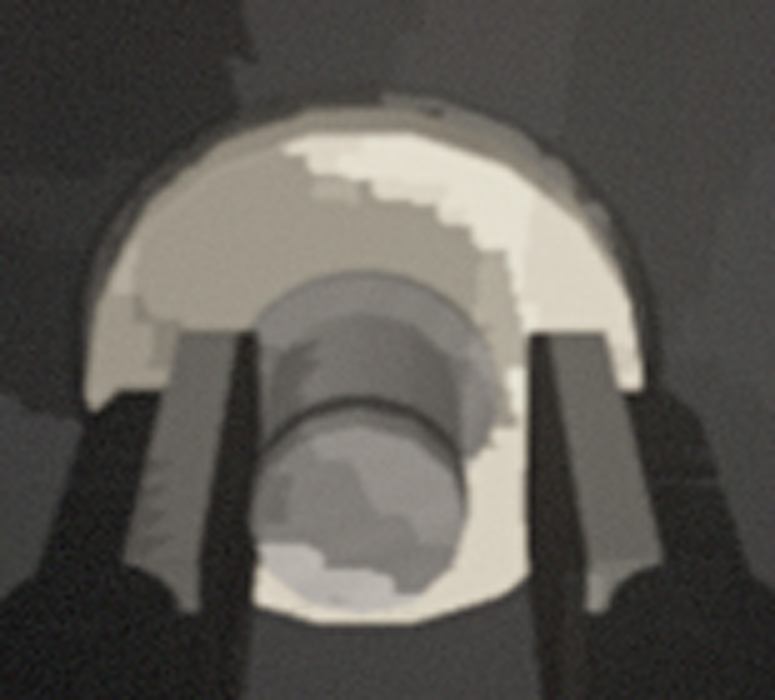

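```bash
python3 -m crank '[[0,0,0,-0.05,0,0,-0.4],[0,0,0,-0.05,0,0,-0.3],[0,0,0,-0.05,0,0,-0.2],[0,0,0,-0.05,0,0,-0.1],[0,0,0,0,0,0,0],[0,0,0,0,0,0,0],[0,0,0,0,0,0,0],[0,0,0,0,0,0,0],[0,0,0,0,0,0,0],[0,0,0,0,0,0,0]]'; python3 -c "
from h import *
go(613.7,-156.9,101.2,0.063)
a=cams.grab_frame('wrist');cv2.imwrite('pics/w14.png',a);crop(a,200,195,155,140,5,'pics/w14c.png')
a=cams.grab_frame('scene');crop(a,110,260,160,120,5,'pics/s14c.png')"
```

```text
clock: 19.97
eef_pos: [614.5, -156.1, 100.9]
tcp_rot: [-1.57, 0.001, 0.063]
contact_force: [-0.9, 0.2, -0.5]
opening: 0.497
clk 19.97 pos [ 614.45 -156.13  100.92] rpy [-1.57e+00  8.00e-04  6.29e-02] F [-0.85  0.16 -0.47] op 0.497
turn [-0.05 -0.   -0.05] shift cm [-0.08  -0.028 -0.072]
```

View pics/w14c.png

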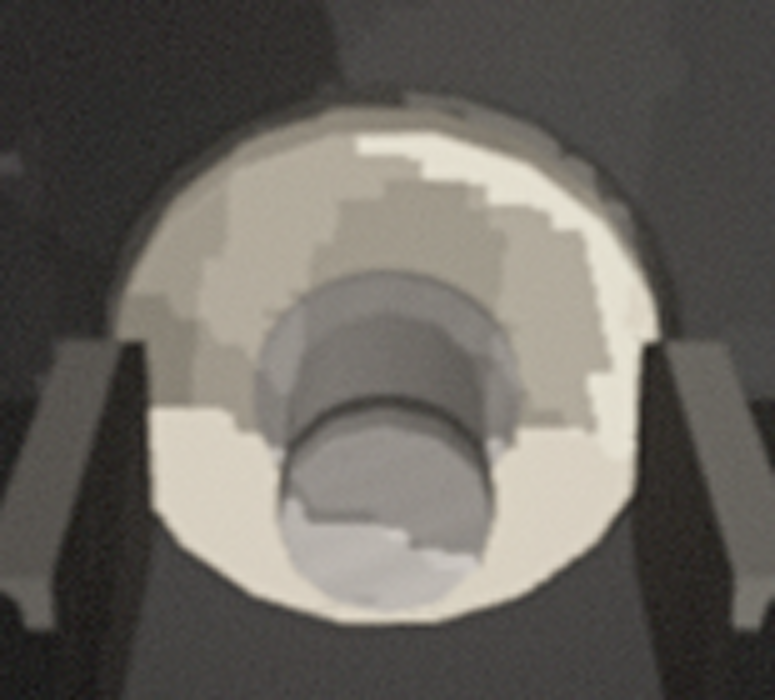

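View pics/s14c.png

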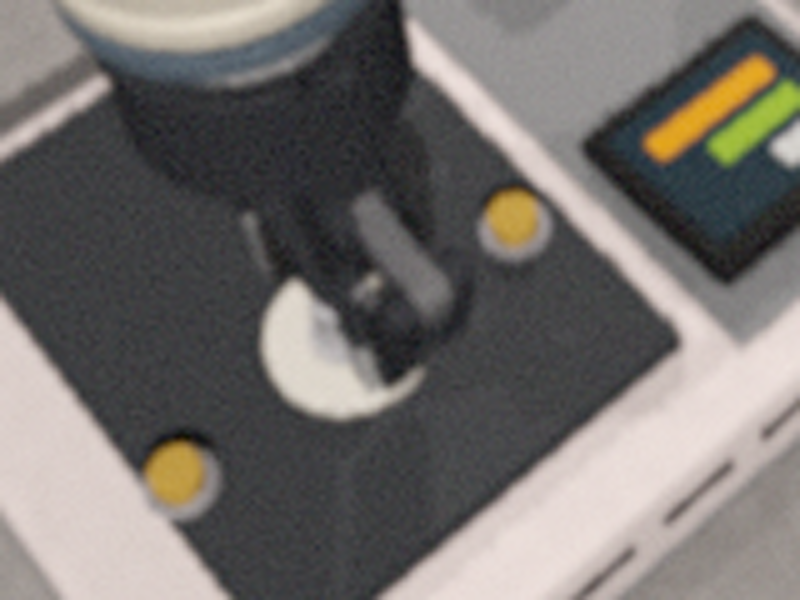

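```bash
python3 -m crank '[[0,0,0,0,-0.3,0,0],[0,0,0,0,-0.8,0,0],[0,0,0,0,-0.8,0,0],[0,0,0,0,-0.8,0,0],[0,0,0,0,-0.8,0,0],[0,0,0,0,-0.5,0,0],[0,0,0,0,0,0,0],[0,0,0,0,0,0,0],[0,0,0,0,0,0,0],[0,0,0,0,0,0,0]]'; python3 -c "
from h import *
go(613.7,-155,141,0.063)
a=cams.grab_frame('wrist');cv2.imwrite('pics/w15.png',a);crop(a,210,180,155,120,5,'pics/w15c.png')"
```

```text
clock: 20.9
eef_pos: [615.3, -156.4, 147.2]
tcp_rot: [-1.571, -0.002, 0.063]
contact_force: [-0.7, -0.2, 0.6]
opening: 0.505
clk 20.90 pos [ 615.34 -156.37  147.21] rpy [-1.5709 -0.002   0.0629] F [-0.69 -0.23  0.63] op 0.505
turn [ 0.01 -0.01  0.12] shift cm [-0.156  0.62   0.147]
```

View pics/w15c.png

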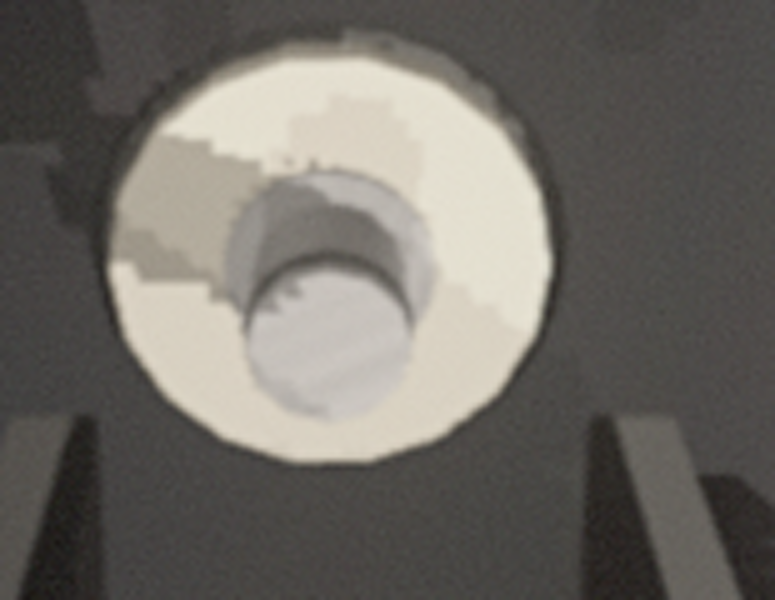

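```bash
python3 - <<'E'
from h import *
g=lambda p,z:at("wrist",(p[0]/5+209.6,p[1]/5+179.6),z).round(2)
for dz in(0,4): print(g((331,260),83+dz),g((329,342),105+dz),"width",g((552,260),83+dz)-g((110,260),83+dz))
E
```

```text
[ 614.15 -155.44   83.  ] [ 614.02 -155.6   105.  ] width [51.73  3.22  0.  ]
[ 614.06 -153.76   87.  ] [ 613.93 -153.71  109.  ] width [50.67  3.15  0.  ]
```

```bash
python3 -m crank '[[0,0,0,-0.1,0,0.1,-1],[0,0,0,0,0,0,-1],[0,0,0,0,0,0,-1],[0,0,0,0,0,0,-1],[0,0,0,0,0.5,0,-1],[0,0,0,0,0.5,0,-1],[0,0,0,0,0.5,0,-1],[0,0,0,0,0.5,0,-1],[0,0,0,0,0.2,0,-1],[0,0,0,0,0,0,-1]]'; python3 -m crank '[[0,0,0,0,0.1,0,-1],[0,0,0,0,0.1,0,-1],[0,0,0,0,0,0,-1],[0,0,0,0,0,0,-1],[0,0,0,0,0,0,-1],[0,0,0,0,0,0,-1],[0,0,0,0,0,0,-1],[0,0,0,0,0,0,-1],[0,0,0,0,0,0,-1],[0,0,0,0,0,0,-1]]'; python3 -c "
from h import *
go(614.1,-155.5,117,0.063)"
```

```text
clock: 21.78
eef_pos: [612.8, -155.0, 120.4]
tcp_rot: [-1.57, 0.002, 0.063]
contact_force: [0.7, -0.5, 0.1]
opening: -0.005
clock: 22.62
eef_pos: [613.2, -155.1, 118.7]
tcp_rot: [-1.57, 0.001, 0.063]
contact_force: [-0.4, -0.7, -0.1]
opening: -0.002
clk 22.62 pos [ 613.23 -155.09  118.74] rpy [-1.57e+00  8.00e-04  6.29e-02] F [-0.35 -0.74 -0.14] op -0.002
turn [-0.05 -0.01 -0.05] shift cm [ 0.085  0.174 -0.047]
```

```bash
python3 -m crank '[[0,0,0,0.02,0.02,0,-1],[0,0,0,0.02,0.02,0,-1],[0,0,0,0,0.02,0,-1],[0,0,0,0,0.02,0,-1],[0,0,0,0,0.02,0,-1],[0,0,0,0,0.02,0,-1],[0,0,0,0,0.02,0,-1],[0,0,0,0,0.02,0,-1],[0,0,0,0,0.02,0,-1],[0,0,0,0,0.02,0,-1]]'; python3 -c "
from h import *
go(614.1,-155.5,117,0.063)"
```

```text
clock: 23.45
eef_pos: [613.7, -155.1, 116.5]
tcp_rot: [-1.57, 0.001, 0.063]
contact_force: [-0.2, -0.9, 0.4]
opening: 0.001
clk 23.45 pos [ 613.67 -155.08  116.53] rpy [-1.57e+00  8.00e-04  6.29e-02] F [-0.18 -0.87  0.36] op 0.001
turn [-0.05 -0.   -0.05] shift cm [ 0.04  -0.047 -0.045]
```

```bash
python3 -m crank '[[0,0,0,0,0.02,0,-1],[0,0,0,0,0.02,0,-1],[0,0,0,0,0.02,0,-1],[0,0,0,0,0.01,0,-1],[0,0,0,0,0.01,0,-1],[0,0,0,0,0.01,0,-1],[0,0,0,0,0.01,0,-1],[0,0,0,0,0.01,0,-1],[0,0,0,0,0.01,0,-1],[0,0,0,0,0.01,0,-1]]'; python3 -c "
from h import *
go(614.1,-155.5,117,0.063)"
```

```text
clock: 24.28
eef_pos: [613.7, -155.1, 116.1]
tcp_rot: [-1.57, 0.001, 0.063]
contact_force: [-0.9, 0.9, 2.8]
opening: -0.003
clk 24.28 pos [ 613.72 -155.08  116.09] rpy [-1.5701e+00  6.0000e-04  6.2900e-02] F [-0.93  0.92  2.84] op -0.003
turn [-0.04 -0.   -0.03] shift cm [ 0.035 -0.091 -0.045]
```

```bash
python3 -m crank '[[0,0,0,0,-0.2,0,-1],[0,0,0,0,-1,0,-1],[0,0,0,0,-1.5,0,-1],[0,0,0,0,-1.5,0,-1],[0,0,0,-1.5,0,2,-1],[0,0,0,-2,0,3,-1],[0,0,0,-2,0,3,-1],[0,0,0,-2,0,3,-1],[0,0,0,-1,0,2,-1],[0,0,0,0,0,0,-1]]'; python3 -m crank '[[0,0,0,0,0,0,-1],[0,0,0,0,0,0,-1],[0,0,0,0,0,0,-1],[0,0,0,0,0,0,-1],[0,0,0,0,0,0,-1],[0,0,0,0,0,0,-1],[0,0,0,0,0,0,-1],[0,0,0,0,0,0,-1],[0,0,0,0,0,0,-1],[0,0,0,0,0,0,-1]]';python3 -c "
from h import *
go(521,-29,150,0.063)
a=cams.grab_frame('wrist');cv2.imwrite('pics/w16.png',a)"
```

```text
clock: 25.12
eef_pos: [519.3, -28.5, 164.0]
tcp_rot: [-1.571, -0.005, 0.059]
contact_force: [-0.0, -1.0, 0.6]
opening: -0.005
clock: 25.95
eef_pos: [522.9, -31.4, 165.7]
tcp_rot: [-1.573, -0.009, 0.057]
contact_force: [-0.3, -0.0, 0.6]
opening: 0.001
clk 25.95 pos [522.88 -31.44 165.69] rpy [-1.5726 -0.0086  0.0571] F [-0.26 -0.04  0.63] op 0.001
turn [ 0.1  -0.34  0.49] shift cm [-0.187  1.567  0.257]
```

View pics/w16.png

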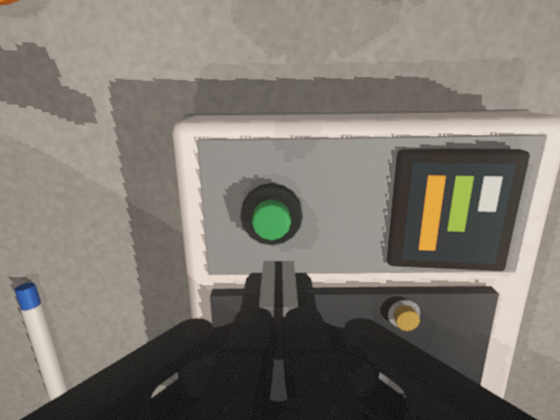

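```bash
python3 - <<'E'
from h import *
a=cv2.imread("pics/w16.png")
hs=cv2.cvtColor(a,cv2.COLOR_BGR2HSV);m=cv2.inRange(hs,(45,90,40),(85,255,255))
m[:150]=0;m[260:]=0;m[:,330:]=0
M=cv2.moments(m);c=(M['m10']/M['m00'],M['m01']/M['m00']);p=at("wrist",c,95);print(c,m.sum()/255,p)
go(p[0],p[1],125,0.063)
E
```

```text
(271.16203335980936, 219.75853852263702) 1259.0 [519.17923055 -25.83736997  95.        ]
clk 26.00 pos [522.85 -31.43 165.68] rpy [-1.5726 -0.0086  0.057 ] F [-0.49  0.02 -0.25] op 0.001
turn [ 0.1  -0.34  0.49] shift cm [-0.37   4.064  0.587]
```

```bash
python3 -m crank '[[0.1,-0.3,0.5,-0.2,0.5,0.3,-1],[0,0,0,-0.2,1,0.2,-1],[0,0,0,0,1,0,-1],[0,0,0,0,1,0,-1],[0,0,0,0,0.8,0,-1],[0,0,0,0,0.4,0,-1],[0,0,0,0,0,0,-1],[0,0,0,0,0,0,-1],[0,0,0,0,0,0,-1],[0,0,0,0,0,0,-1]]'; python3 -c "
from h import *
go(519.2,-26.5,106,0.063)"
```

```text
clock: 26.83
eef_pos: [516.8, -25.8, 111.9]
tcp_rot: [-1.57, 0.004, 0.063]
contact_force: [-0.2, 0.5, -0.1]
opening: -0.004
clk 26.83 pos [516.79 -25.79 111.87] rpy [-1.5703  0.0043  0.0635] F [-0.17  0.51 -0.12] op -0.004
turn [-0.03  0.03 -0.25] shift cm [ 0.238  0.586 -0.087]
```

```bash
python3 -m crank '[[0,0,-0.2,0.12,0.1,-0.05,-1],[0,0,0,0.12,0.1,0,-1],[0,0,0,0,0.1,0,-1],[0,0,0,0,0.1,0,-1],[0,0,0,0,0.1,0,-1],[0,0,0,0,0.1,0,-1],[0,0,0,0,0.1,0,-1],[0,0,0,0,0.1,0,-1],[0,0,0,0,0.1,0,-1],[0,0,0,0,0,0,-1]]'; python3 -c "
from h import *
go(519.2,-26.5,100,0.063)"
```

```text
clock: 27.67
eef_pos: [521.0, -26.4, 103.9]
tcp_rot: [-1.571, -0.003, 0.063]
contact_force: [0.1, -0.1, 1.9]
opening: 0.001
clk 27.67 pos [520.98 -26.38 103.86] rpy [-1.5708 -0.0034  0.0633] F [ 0.07 -0.09  1.91] op 0.001
turn [-0.    0.02  0.19] shift cm [-0.179  0.385 -0.001]
```

```bash
python3 -m crank '[[0,0,0,-0.1,0.1,0,-1],[0,0,0,0,0.1,0,-1],[0,0,0,0,0.1,0,-1],[0,0,0,0,0.1,0,-1],[0,0,0,0,0.08,0,-1],[0,0,0,0,0.05,0,-1],[0,0,0,0,0.05,0,-1],[0,0,0,0,0.05,0,-1],[0,0,0,0,0.05,0,-1],[0,0,0,0,0.05,0,-1]]'; python3 -c "
from h import *
go(519.2,-26.5,100,0.063)"
```

```text
clock: 28.5
eef_pos: [520.7, -26.4, 99.9]
tcp_rot: [-1.571, -0.005, 0.063]
contact_force: [-2.4, 0.7, 9.4]
opening: 0.002
clk 28.50 pos [520.66 -26.43  99.94] rpy [-1.5709 -0.0049  0.0633] F [-2.44  0.7   9.41] op 0.002
turn [0.01 0.02 0.28] shift cm [-0.146 -0.007  0.002]
```

```bash
python3 -m crank '[[0,0,0,0,0.05,0,-1],[0,0,0,0,0.05,0,-1],[0,0,0,0,0.05,0,-1],[0,0,0,0,-0.1,0,-1],[0,0,0,0,-0.3,0,-1],[0,0,0,0,-0.5,0,-1],[0,0,0,0,-1,0,-1],[0,0,0,0,-1.5,0,-1],[0,0,0,0,-1.5,0,-1],[0,0,0,0,-1.5,0,-1]]';  python3 -m crank '[[0,0,0,0,-1.5,0,-1],[0,0,0,0,-1.5,1,-1],[0,0,0,0,-1.5,2,-1],[0,0,0,-1,0,3,-1],[0,0,0,-2,0,3,-1],[0,0,0,-2,0,3,-1],[0,0,0,-1,0,2,-1],[0,0,0,0,0,1,-1],[0,0,0,0,0,0,-1],[0,0,0,0,0,0,-1]]';python3 -c "
from h import *
go(521,-29,150,0.063)
a=cams.grab_frame('top');cv2.imwrite('pics/t17.png',a);crop(a,300,120,160,140,4.5,'pics/t17c.png')
a=cams.grab_frame('scene');cv2.imwrite('pics/s17.png',a)"
```

```text
clock: 29.33
eef_pos: [517.5, -26.3, 164.9]
tcp_rot: [-1.57, 0.002, 0.063]
contact_force: [0.6, 0.3, -1.1]
opening: 0.001
clock: 30.17
eef_pos: [446.5, 124.4, 222.5]
tcp_rot: [-1.57, -0.007, 0.061]
contact_force: [-0.8, -1.0, 0.5]
opening: -0.002
clk 30.17 pos [446.54 124.35 222.48] rpy [-1.5698 -0.0073  0.0608] F [-0.85 -1.04  0.48] op -0.002
turn [-0.06 -0.12  0.42] shift cm [  6.447   7.279 -15.767]
```

View pics/t17.png

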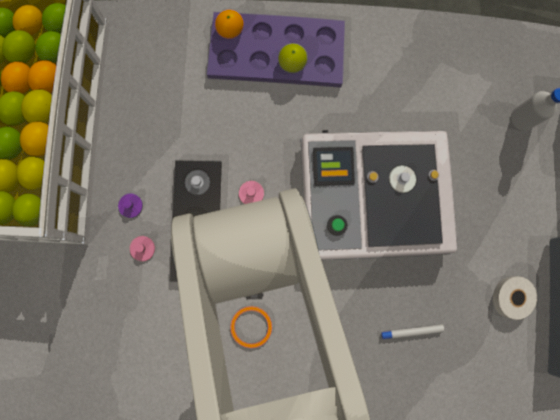

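View pics/s17.png

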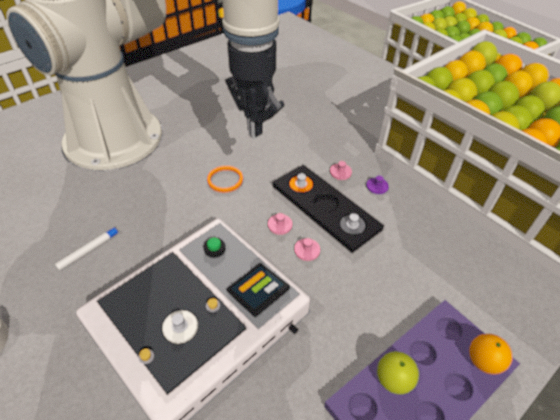

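View pics/t17c.png

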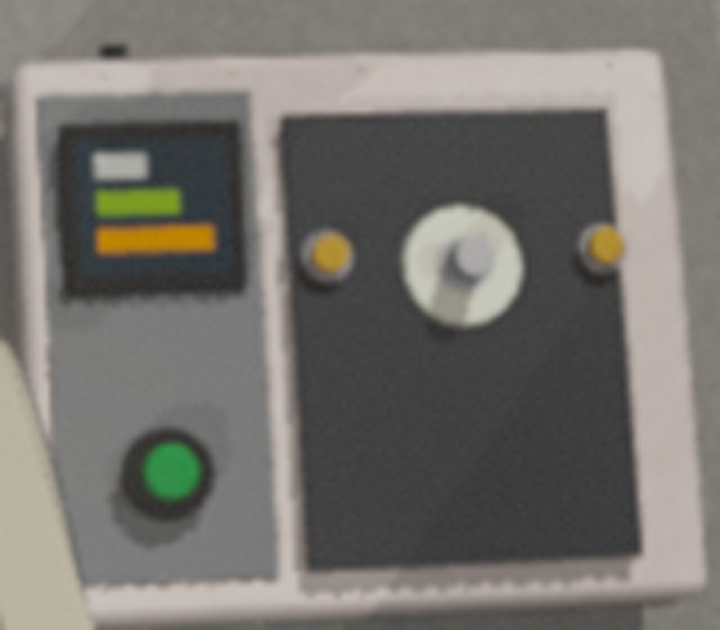

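The white tile sits over the pocket (top view, about pixel 402,179). The key is up, grey and orange are still in their wells, and the arm is clear of everything.

```bash
python3 -c "
from rig import order
print(order.sign_off())"
```

```text
the job is handed in; nothing more can be done
None
```

The white tile is seated in the pocket, the green key was pressed fully and released, and the job is handed in. It took about 30 s of robot time; sign-off gives no verdict.

**What I did:** I took the white tile by its knob and set it on the front of the plate at about 2 mm/s, with about 6 N of contact. I then opened the fingers slightly and slid the tile back under its own weight until it tipped and dropped into the pocket. After that I let go, pressed the key and moved the arm clear.

**Last checks:**
- **Seated:** with closed fingers I felt the knob top at about 105 mm, the height expected when the tile is fully down (on the plate it would be 109 mm).
- **Flat and centred:** in the wrist picture the tile is level to within about 0.01 rad and within about 1 mm of the pocket centre.
- **Key:** it reached a hard stop, fingertips at 89 mm with 9.4 N, and looks up again in the last pictures.
- **Rack:** the grey and orange tiles are still in their wells.

**What disagreed:** the cameras differed by up to about 5 mm on the meter and 6–8 mm on the tile, so I relied on the wrist camera and touch. The pocket showed roughly 6 mm in front of the nominal port and 2–3 mm to the control-panel side. That is about the limit of the stated tolerance. I read the forces only at the end of each move, so I did not see any brief peaks in between.

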